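Close the instrument carton and clamp its flaps

ROBOT

A 6-joint arm with a two-finger parallel gripper is mounted at the origin on the work surface. World frame = base frame: x ahead of the robot, y to its left, z up, the work surface at z = 0. Lengths are in m, angles in rad, forces in N, time in s.
With the tool pointing down it reaches from about 0.275 to 0.825 m from the base axis. Payload 4.9 kg.
Tool frame: the origin (TCP) lies midway between the tips of the shut fingers; the grasp point (between the pads) lies 19 mm behind it (grip_point_offset is the distance from the TCP to the grasp point, in m); z points along the fingers, x is the direction in which the jaws open and shut, and the axes are right-handed (so a half turn about z gives the same grasp; the last joint's range is limited). The gripper opens to 85 mm and grips with 20 to 120 N. Pads are 22 mm wide; open, the fingers measure 114 mm over their backs; the gripper's body (76 mm by 85 mm) begins 54 mm behind the grasp point. The pads swing forward as they close: fully open they stand 13 mm farther back than shut.
Start: joints at [-1.435, 0.326, -0.193, 1.052, 0, 1.437], TCP at [0.147, -0.53, 0.231] pointing down, gripper open.
Joint ranges: [-2.65, 2.65], [-0.97, 1.79], [-1.3, 1.35], [-1.93, 2.1], [-1.47, 1.37], [-3.14, 3.14]. Speed limits (rad/s): [2.57, 2.57, 3.14, 3.14, 3.14, 3.14].

INTERFACE

Orientations are given as a rotation vector (axis times angle).
In Python, from cell import * gives the robot as it stands. Calls block until the motion is done:
- movep(position, orientation): joint-space move of the TCP to a pose.
- move_l(position, velocity=0.15, rot=None, until_force=None): straight line of the TCP; rot=None keeps the orientation; velocity is the mean speed in m/s. With until_force (N) it stops when the force on the tool has changed by that much, and returns True; else False.
- set_joints(angles): joint-space move.
- let_go() and grab(newtons=None): open the fingers fully, or close them until they stop; newtons is the grip in N (None keeps the last).
- sleep(seconds).
- ik(position, orientation): joint angles nearest the present ones, or None.
- get_state(): the state.
- grab_frame(name): name is "scene" or "top" or "wrist"; returns a dict with "img" (400x640x3 uint8, red, green, blue), "fx", "fy", "cx", "cy" (pixels), "k1" (the pictures are not rectified: a ray, as slopes to the right and down, at radius r is drawn at 1 + k1 r^2 times it, then the intrinsics apply), "cam_to_world" (4x4, takes a point from camera to world coordinates); the wrist camera has in their place "T_tool_cam" (4x4, takes a point from camera to tool coordinates, whose origin is the TCP and whose axes are the tool frame's). Camera axes: x right, y down, z forward; pixel columns grow to the right and rows downward; lengths in m; the calibration is good to about 2 mm. A picture is of the moment at which its call begins: read the wrist's pose just before it. There is no depth.
A pose or a line that the arm cannot do raises MotionError and nothing moves.
- sign_off(): hands the job in, once; it reports no verdict.
Trained networks look in the newest picture that a camera, given by its name, has taken for a name from the list of things; names that differ only in an ending like _2 or _b are one class to them, and where a whole thing is asked for, a point or a joint stands for the part that bears it (a point fixed in the world has none). Each returns a list of dicts, best first, with "score" (0 to 1); they miss things now and then, are a little off and sometimes report something else, mostly with a low value. They report only what shows in the picture. A call takes as long as a camera call.
- spot_in(camera, name): "centre" ([column, row] in pixels, amid what is visible of it).
- silhouettes(camera, name): "mask" (400x640 bool, what is visible of it) and "centre" ([column, row] in pixels, amid what is visible of it).
- tip_of(camera, name): "centre" ([column, row] in pixels: a listed point, or the origin of a listed thing).
The state is a dict: "clock": time; "q": joint angles; "joint_velocities": joint speeds; "tau": joint torques, N m; "position": TCP position; "eef_rot": TCP orientation; "contact_force": force on the tool from outside, world axes, zero at the start; "wrist_torque": the same for the moment, N m; "finger_gap": opening from 0.0 (shut) to 1.0 (fully open).
Only numpy, scipy, OpenCV 4.12 (cv2) and the standard library are available. Lean on these libraries where they do the work, as an engineer would, in place of code of your own. Each camera call takes 0.05 s, during which the arm holds its last target.

TASK

In the gluing jig an instrument carton lies on its side: fold its short end flap fully shut first, then the long end flap fully shut over it. Then pump the clamp's trigger, moving the jaw by the trigger only and never by touching the jaw or its rod, until the jaw's rubber pad presses the closed flaps and is pushed back on its pins by about half of its travel, but never nearly all the way, which would crush the carton. Finish while holding the trigger squeezed like this (do not let go), and leave the loose things on the bench where they are.

Things in the scene. Friction and masses are not known exactly. Their poses are not given: they have to be found in the camera images.
- jig: gluing jig fixed to the bench: plywood board 160 (x) x 470 (y) x 18 mm, steel backstop at its -y end, clamp at its +y end. Origin: on the bench top, under the clamp's axis; jig coordinates below are in mm in this frame. y runs along the clamp's rod from the carton (-y) to the trigger (+y), z up. Rod axis at x 0, z 68
- handle_top (a point): centre of the top of the clamp's fixed black handle, jig (0, 135, 178): an upright 26 wide (x), 14 thick (y 128 to 142). The steel clamp frame below it spans x within 27, y 109 to 184, up to z 116 at y 109 to 143 and to z 60 behind that
- carton: the cardboard carton lying on its side in the jig, fixed: 120 wide (jig x -60 to 60), 120 deep (jig y -180 to -60), 100 high (z 18 to 118), open end at jig y -60 facing the clamp (+y). Its frame is the jig's frame
- inner_flap_angle (a joint): angle of the SHORT end flap: 0 fully shut, about 1.57 when it sticks straight out towards the clamp, up to 2.2. An upright card panel 55 long, 96 high (z 20 to 116), 4 thick, with a vertical hinge at jig x +60, y -58; shut, it points to -x. Stays where it is left; pushing at 40 mm from the hinge takes about 1 N. It shuts behind the long flap, so it must be shut first
- inner_flap_edge (a point): middle of the short flap's free edge, 55 from its hinge, at z 68
- outer_flap_angle (a joint): angle of the LONG end flap: 0 fully shut, about 1.57 straight out towards the clamp, up to 2.2. An upright card panel 75 long, 96 high (z 20 to 116), 4 thick, with a vertical hinge at jig x -60, y -53.5; shut, it points to +x and its outer face is at jig y -51.5. Stays where it is left
- outer_flap_edge (a point): middle of the long flap's free edge, 75 from its hinge, at z 68
- trigger: the black trigger lever, pivoted under the rod at jig y 166, z 22, about the jig's x axis; its grip is 26 wide (x), 12 thick, up to z 177, standing beyond the fixed handle on the +y side; its bottom fork straddles the rod. Origin at the pivot
- trigger_angle (a joint): 0 released (leaning 0.14 rad to +y, away from the handle), 0.28 fully squeezed (not quite touching it); a spring returns it. A full squeeze and release moves the jaw on by 20 mm; the ratchet holds it to within a 4 mm tooth. Push its outer face to -y, or squeeze it and the handle together (62 mm over both): 36 mm at trigger_push, about 7 N, or 10 N with the pad half pressed
- trigger_push (a point): the point for pushing: middle of the outer (+y) face of the trigger's grip, about 149 above the bench, 128 from the pivot
- jaw: the aluminium jaw plate (46 wide, 56 high, 12 thick) with the steel toothed rod (14 x 14 mm, 235 long) that runs back to +y through the clamp frame. Not to be touched by the robot (2 N at most). Origin: centre of the plate's front face, jig y 90 at travel 0
- jaw_travel (a joint): metres that the jaw has advanced to -y; it begins at 0 to 0.03, and the pad meets the shut flaps at about 0.1115
- pad_press (a joint): how far the rubber pad is pushed back on its pins towards the jaw plate: 0 free to 0.020 bottomed; spring 600 N/m, so half way (0.010) is 6 N. Over 0.0175 crushes the carton
- pad_face (a point): centre of the front face of the rubber pad (40 wide, 44 high, 10 thick), 30 ahead of the jaw plate when free; a visible gap of 20 mm between pad and plate shrinks as it is pressed
- tape_roll: a roll of brown tape lying flat, 90 mm across, 24 mm high. A bystander: not to be moved (30 mm at most). Origin: centre of its underside
- screwdriver: a screwdriver lying on the bench. A bystander: not to be moved (30 mm at most). Origin: centre of its underside
- marker: a black marker pen, 135 mm long, lying. A bystander: not to be moved (30 mm at most). Origin: centre of its underside
- paper_cup: an empty paper cup, 80 mm across, 90 mm high. A bystander: not to be moved (30 mm at most). Origin: centre of its underside
- water_bottle: a grey water bottle, 72 mm across, 190 mm high. A bystander: not to be moved (30 mm at most). Origin: centre of its underside
- mouse: a black computer mouse, 105 x 60 x 32 mm. A bystander: not to be moved (30 mm at most). Origin: centre of its underside
- notebook: a blue closed notebook, 150 x 210 x 14 mm, lying. A bystander: not to be moved (30 mm at most). Origin: centre of its underside

How it is judged:
On the way, in this order (a step that is already met when the one before it is completed fails the run):
1. the short flap is shut (value of joint inner_flap_angle below 0.12 rad), for 0.1 s.
2. the long flap is shut over the short one (value of joint each of outer_flap_angle, inner_flap_angle below 0.12 rad), for 0.1 s.
3. the pad presses on the shut flaps (value of joint pad_press above 0.002 m and contact force between jaw and carton above 0.5 N), for 0.1 s.
At the end, for the whole second after the job is handed in: both flaps shut within 0.12 rad (short one under the long one), the pad pressing on them and pushed back 5 to 15 mm of its 20 mm, the trigger off its rest (over 0.01 rad) and held there by the fingers with more than 1 N (all of step 2 and value of joint pad_press between 0.005 and 0.015 m and contact force between jaw and carton above 2 N and value of joint trigger_angle above 0.01 rad and contact force between the fingers and trigger above 1 N); the arm keeps its last pose, push and grip.
It fails at once if the carton is crushed (pad pushed back over 17.5 mm) (value of joint pad_press above 0.0175 m).
It fails at once if the robot pushes the jaw, pad or rod directly (contact force between any of the fingers, the arm and jaw above 2 N).
It fails at once if a bystander is moved (distance of any of tape_roll, screwdriver, marker, paper_cup, water_bottle, mouse, notebook from where it was at the start of the episode above 0.03 m).
It also fails if it takes over 72 s, if anything falls off the work surface, if the arm or the gripper's body presses on something with over 40 N, if the wrist force passes 120 N, or if a joint passes its speed limit or range.

## Working session

There is one attempt and no reset: what is moved stays moved. The work goes in short steps, each a Python script; the robot and the scene stay as the last script left them, time stands still between calls to the robot, and variables do not carry over. Pictures are saved under pics/ and viewed, and the job is handed in when it is done.

```bash
mkdir -p pics; ls; cat > h.py <<'E'
from cell import *
import numpy as np, cv2
def save(name,fn):
    f=grab_frame(name); cv2.imwrite('pics/'+fn,f['img'][:,:,::-1]); return f
E
python3 - <<'E'
from h import *
for n in ['scene','top','wrist']:
    f=save(n,n+'0.png')
    print(n,{k:(np.round(v,4).tolist() if k!='img' else 0) for k,v in f.items()})
s=get_state(); print(s)
for n in ['scene','top']:
    for t in ['handle_top','inner_flap_edge','outer_flap_edge','trigger_push','pad_face','jig','jaw','trigger','carton']:
        r=tip_of(n,t)[:2]; print(n,t,[(np.round(a['centre'],1).tolist(),round(a['score'],2)) for a in r])
print(get_state()['clock'])
E
```

```text
pics
scene {'img': 0, 'fx': 398.5661, 'fy': 398.5661, 'cx': 323.6607, 'cy': 202.9135, 'k1': 0.0045, 'cam_to_world': [[0.8218, 0.3885, -0.4167, 1.0521], [0.5695, -0.5392, 0.6204, -0.8268], [0.0163, -0.7472, -0.6644, 0.9829], [0.0, 0.0, 0.0, 1.0]]}
top {'img': 0, 'fx': 382.7291, 'fy': 382.7291, 'cx': 313.941, 'cy': 195.4073, 'k1': -0.0287, 'cam_to_world': [[-0.018, -0.9917, 0.1273, 0.3768], [-0.9998, 0.0181, -0.0003, -0.0313], [-0.002, -0.1272, -0.9919, 1.1893], [0.0, 0.0, 0.0, 1.0]]}
wrist {'img': 0, 'fx': 349.0868, 'fy': 349.0868, 'cx': 319.9479, 'cy': 194.9559, 'k1': 0.0199, 'T_tool_cam': [[1.0, -0.0014, -0.0001, 0.0012], [0.0014, 0.9552, 0.296, -0.0753], [-0.0003, -0.296, 0.9552, -0.144], [0.0, 0.0, 0.0, 1.0]]}
{'clock': 0.15, 'q': array([-1.43521435e+00,  3.26804425e-01, -1.93312170e-01,  1.05203749e+00,
        3.47485177e-06,  1.43657977e+00]), 'joint_velocities': array([-1.36421986e-03, -3.13586250e-03,  4.12057667e-03, -3.26722510e-05,
       -4.78860177e-04,  1.02396717e-03]), 'tau': array([ 6.09705257e-04, -4.43704319e+01,  2.62664688e+01,  1.04501779e-02,
       -2.13958624
[... 437 characters left out ...]
3, 216.6], 0.82)]
scene trigger_push [([384.8, 181.7], 0.77)]
scene pad_face [([358.6, 222.8], 0.55)]
scene jig []
scene jaw [([365.8, 216.2], 0.76), ([351.1, 165.3], 0.63)]
scene trigger [([342.7, 241.9], 0.53), ([379.2, 216.0], 0.47)]
scene carton [([344.4, 245.9], 0.86)]
top handle_top [([266.2, 150.8], 0.75), ([413.8, 256.2], 0.74)]
top inner_flap_edge [([445.8, 213.9], 0.59), ([320.3, 155.2], 0.49)]
top outer_flap_edge [([306.9, 190.2], 0.66)]
top trigger_push [([250.4, 149.5], 0.61)]
top pad_face [([299.4, 166.2], 0.42)]
top jig [([315.4, 171.5], 0.62)]
top jaw [([285.1, 164.5], 0.83)]
top trigger [([263.6, 159.6], 0.57)]
top carton [([316.2, 173.3], 0.71), ([251.8, 151.5], 0.21)]
1.05
```

View pics/scene0.png

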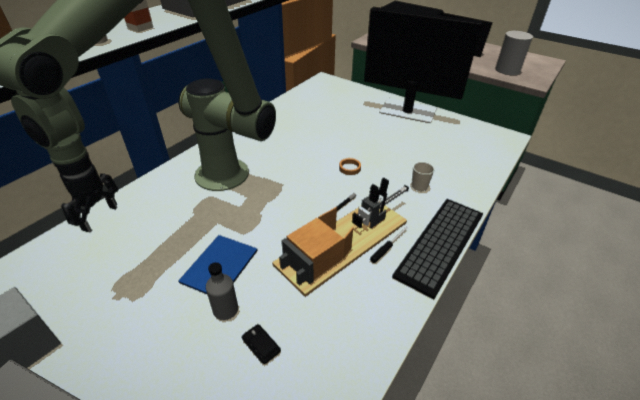

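View pics/top0.png

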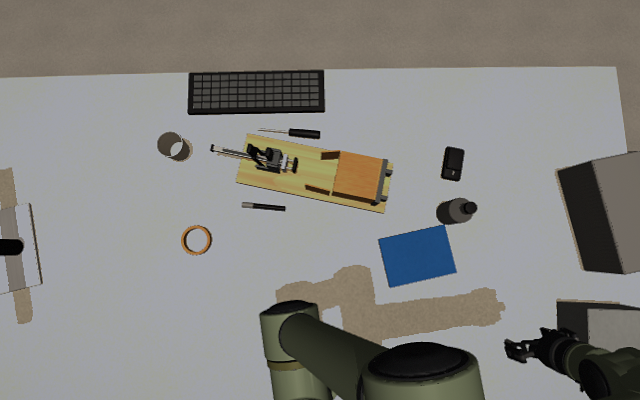

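```bash
python3 - <<'E'
import cv2
a=cv2.imread('pics/top0.png')[110:260,220:420]; cv2.imwrite('pics/top0c.png',cv2.resize(a,(800,600),interpolation=cv2.INTER_CUBIC))
a=cv2.imread('pics/scene0.png')[140:310,270:470]; cv2.imwrite('pics/scene0c.png',cv2.resize(a,(700,595),interpolation=cv2.INTER_CUBIC))
E
```

```text
(no output)
```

View pics/top0c.png

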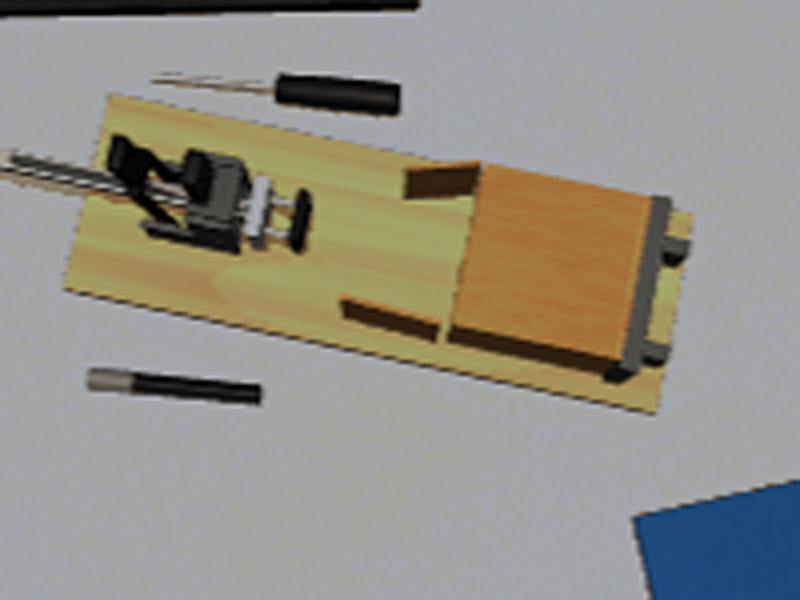

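View pics/scene0c.png

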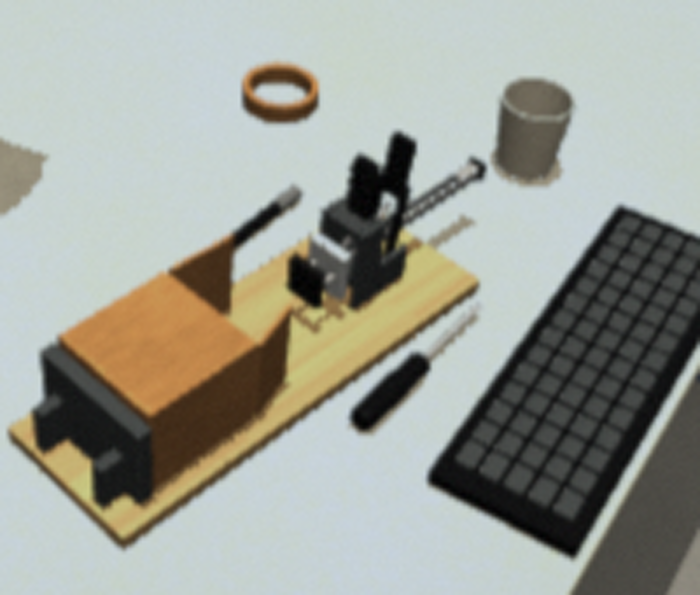

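The top picture shows the jig with the carton on the right (columns 330–395), the short flap up at about (320,155) and the long flap down at about (306,188). The clamp is at (265,155), with the screwdriver and marker close to the two sides of the board. I'll fit the jig pose from corners in both pictures.

```bash
cat >> h.py <<'E'
def proj(P,f,c2w=None):
    T=np.linalg.inv(f['cam_to_world'] if c2w is None else c2w); P=np.atleast_2d(P)
    p=P@T[:3,:3].T+T[:3,3]; s=p[:,:2]/p[:,2:]; r2=(s**2).sum(1,keepdims=True)
    s=s*(1+f['k1']*r2); return s*[f['fx'],f['fy']]+[f['cx'],f['cy']]
def j2w(J,pose):
    J=np.atleast_2d(J)/1000.; x,y,t=pose; c,s=np.cos(t),np.sin(t)
    return np.c_[x+c*J[:,0]-s*J[:,1], y+s*J[:,0]+c*J[:,1], J[:,2]]
E
cat > fit0.py <<'E'
from h import *
from scipy.optimize import least_squares
ft=grab_frame('top'); fs=grab_frame('scene')
t=lambda u,v:(220+u/4,110+v/4); s=lambda u,v:(270+u/3.5,140+v/3.5)
# (jig pt or board pt, pix, cam)
obs=[((60,-60,118),t(480,163),ft),((-60,-60,118),t(450,326),ft),((60,-180,118),t(652,196),ft),((-60,-180,118),t(622,358),ft),
((60,-60,118),s(258,347),fs),((-60,-60,118),s(170,273),fs),((60,-180,118),s(153,415),fs),((-60,-180,118),s(60,341),fs),
((0,135,178),(266.2,150.8),ft),((0,135,178),(372.7,189.3),fs)]
bo=[((80,1,18),t(108,93),ft),((-80,1,18),t(65,290),ft),((-80,0,18),t(655,412),ft),((80,0,18),t(692,210),ft),
((80,1,18),s(479,284),fs),((-80,0,18),s(12,432),fs),((80,0,18),s(125,545),fs)]
def res(p):
    r=[]
    for J,px,f in obs: r.append(proj(j2w(J,p[:3]),f)[0]-px)
    for (x,e,z),px,f in bo: r.append(proj(j2w((x,p[3]*1000+(470 if e else 0),z),p[:3]),f)[0]-px)
    return np.ravel(r)
o=least_squares(res,[0.55,0.05,-0.2,-.25],loss='soft_l1')
print(o.x); print(np.round(res(o.x).reshape(-1,2),1).tolist())
p=o.x[:3]
for n,J in dict(inner=(60,-58,68),trig=(0,190,149),pad30=(0,60,68)).items(): print(n,j2w(J,p),proj(j2w(J,p),ft),proj(j2w(J,p),fs))
np.save('pose0.npy',p)
E
python3 fit0.py
```

```text
[ 0.60008692 -0.04072623 -0.2172453  -0.22989587]
[[1.2, -1.3], [0.7, -1.5], [-0.6, -1.5], [-0.5, -1.1], [-0.3, -1.6], [-2.1, -1.2], [-0.4, -0.3], [-0.6, -2.1], [1.6, 0.5], [1.4, -4.4], [-0.1, -0.4], [-0.7, -0.6], [0.9, -1.2], [0.6, -0.8], [-0.2, -2.6], [-1.9, -1.6], [-0.6, -2.1]]
inner [[ 0.64617527 -0.11029537  0.068     ]] [[339.42658981 153.39705774]] [[343.0713317  248.45603028]]
trig [[0.64103962 0.1448078  0.149     ]] [[249.80950679 150.02458707]] [[384.24871269 184.7557961 ]]
pad30 [[0.61301935 0.01786346 0.068     ]] [[296.80448873 165.02415568]] [[355.55851808 220.3698611 ]]
```

The fit gives the jig at about (0.600, -0.041), yaw -0.217, with residuals of 1–2 px (about 3 mm). The network's handle and trigger points agree. Next I'll take a closer wrist view to refine it.

```bash
cat >> h.py <<'E'
from scipy.spatial.transform import Rotation as R
def rotd(yaw,tilt=0,flip=False):
    # tool x along jig +x (or -x if flip), z down; tilt>0: fingertips lean towards jig -y
    J=R.from_euler('z',yaw)
    x=np.array([1,0,0.]); z=np.array([0,-np.sin(tilt),-np.cos(tilt)])
    if flip: x=-x
    M=np.c_[x,np.cross(z,x),z]
    return (J*R.from_matrix(M)).as_rotvec()
def c2w_wrist(s,f):
    T=np.eye(4); T[:3,:3]=R.from_rotvec(s['eef_rot']).as_matrix(); T[:3,3]=s['position']; return T@f['T_tool_cam']
E
python3 - <<'E'
from h import *
p=np.load('pose0.npy')
print(R.from_rotvec(get_state()['eef_rot']).as_matrix().round(2))
for fl in (0,1):
  for J,ti in [((-75,40,340),0),((75,-20,95),0),((0,-40,95),0),((-90,-10,95),0),((0,200,149),.3),((0,150,149),.3)]:
    q=ik(j2w(J,p)[0],rotd(p[2],ti,fl)); print(fl,J,None if q is None else np.round(q,2))
E
```

```text
[[ 0.27 -0.96 -0.  ]
 [-0.96 -0.27  0.  ]
 [-0.    0.   -1.  ]]
0 (-75, 40, 340) [-0.11  0.25 -0.02  1.3   0.    1.68]
0 (75, -20, 95) [-0.22  0.66 -0.01  0.9   0.    1.56]
0 (0, -40, 95) [-0.26  0.53 -0.25  0.79  0.    1.53]
0 (-90, -10, 95) [-0.21  0.39 -0.48  0.7   0.    1.58]
0 (0, 200, 149) [ 0.25  0.71  0.2   1.19 -0.27  2.05]
0 (0, 150, 149) [ 0.18  0.66  0.1   1.13 -0.28  1.98]
1 (-75, 40, 340) [-0.11  0.25 -0.02  1.3   0.   -1.46]
1 (75, -20, 95) [-0.22  0.66 -0.01  0.9   0.   -1.58]
1 (0, -40, 95) [-0.26  0.53 -0.25  0.79  0.   -1.61]
1 (-90, -10, 95) [-0.21  0.39 -0.48  0.7   0.   -1.56]
1 (0, 200, 149) [ 0.25  0.71  0.2   1.19 -0.27 -1.09]
1 (0, 150, 149) [ 0.18  0.66  0.1   1.13 -0.28 -1.16]
```

View pics/wrist0.png

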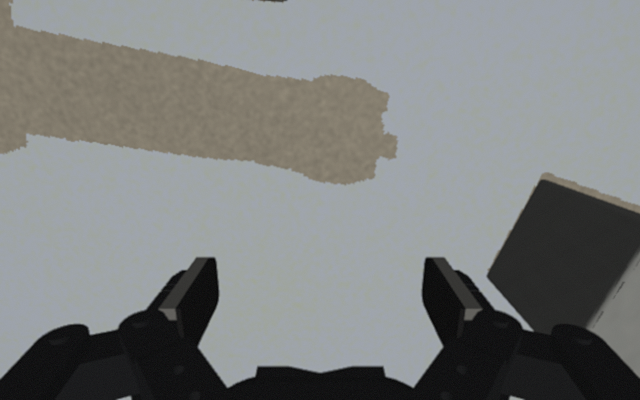

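```bash
python3 - <<'E'
from h import *
p=np.load('pose0.npy')
s=get_state()
q=s['q'].copy(); 
move_l(s['position']+[0,0,.1],velocity=.4)
grab(30)
movep(j2w((0,30,360),p)[0],rotd(p[2]))
s=get_state(); f=save('wrist','w1.png')
import pickle; pickle.dump((s,f),open('w1.pkl','wb'))
c=c2w_wrist(s,f)
print(s['clock'],s['position'],s['finger_gap'],s['contact_force'])
for J in [(60,-60,118),(-60,-60,118),(0,135,178),(0,190,149),(0,45,68),(-80,240,18),(80,240,18)]: print(J,proj(j2w(J,p),f,c)[0].round(1))
for t in ['handle_top','inner_flap_edge','outer_flap_edge','trigger_push','pad_face','jaw']:
    print(t,[(np.round(a['centre'],1).tolist(),round(a['score'],2)) for a in tip_of('wrist',t)[:2]])
E
```

```text
4.7833 [ 0.6064706  -0.01243839  0.35994826] -0.004128184449598304 [-0.24913605 -0.50142931  0.01860917]
(60, -60, 118) [370.1 229.7]
(-60, -60, 118) [269.6 230. ]
(0, 135, 178) [319.1  47.8]
(0, 190, 149) [319. -16.]
(0, 45, 68) [319.6 135.8]
(-80, 240, 18) [252.5 -33.2]
(80, 240, 18) [385.6 -33.6]
handle_top [([315.6, 47.5], 0.97)]
inner_flap_edge [([353.7, 174.6], 0.69)]
outer_flap_edge [([274.7, 155.5], 0.65), ([212.0, 358.1], 0.16)]
trigger_push []
pad_face [([317.0, 121.1], 0.75), ([209.1, 357.6], 0.33)]
jaw [([318.2, 100.2], 0.75)]
```

View pics/w1.png

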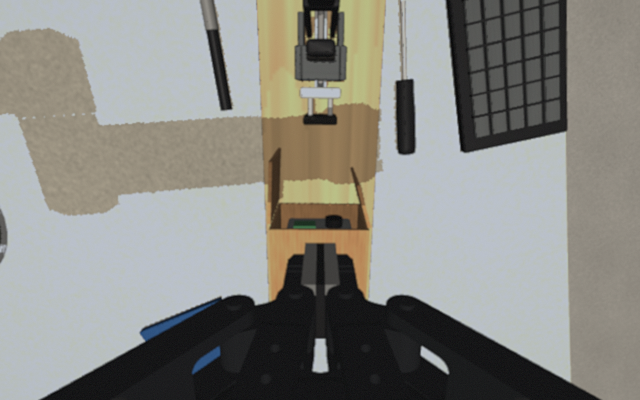

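```bash
python3 - <<'E'
import cv2
a=cv2.imread('pics/w1.png')[0:150,250:400]; cv2.imwrite('pics/w1a.png',cv2.resize(a,(600,600),interpolation=cv2.INTER_CUBIC))
a=cv2.imread('pics/w1.png')[130:250,250:400]; cv2.imwrite('pics/w1b.png',cv2.resize(a,(750,600),interpolation=cv2.INTER_CUBIC))
E
```

```text
(no output)
```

View pics/w1a.png

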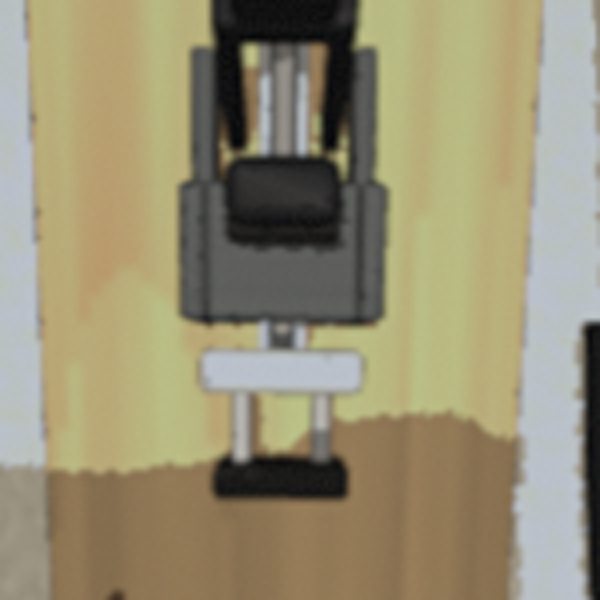

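View pics/w1b.png

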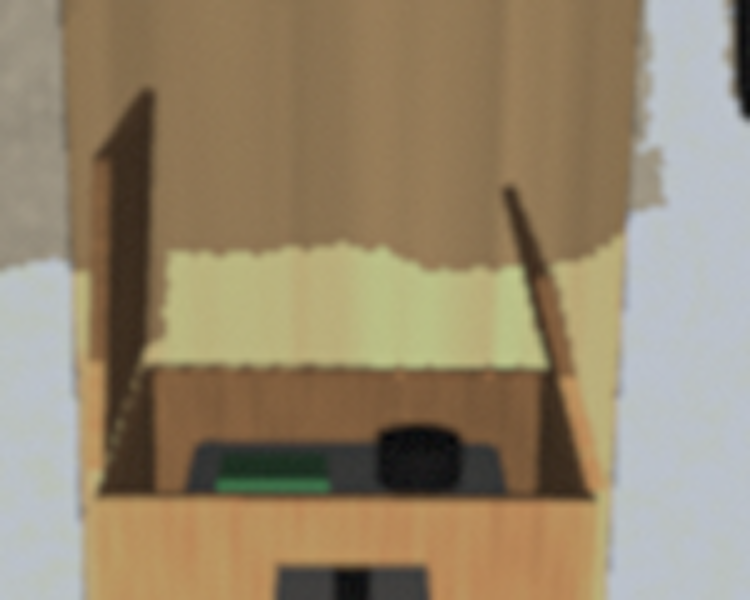

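```bash
cat > fit1.py <<'E'
from h import *
import pickle
from scipy.optimize import least_squares
s,f=pickle.load(open('w1.pkl','rb')); c=c2w_wrist(s,f); p0=np.load('pose0.npy')
obs=[((-60,-60,118),(269.6,229)),((60,-60,118),(369,229)),((-27,109,116),(295,79.5)),((27,109,116),(346.2,79.5)),((0,135,178),(321,47.5))]
# board edge cols at rows
ed=[(-80,(257,0)),(-80,(262.5,150)),(80,(386.2,0)),(80,(378.7,150))]
def res(p):
    r=[]
    for J,px in obs: r+=list(proj(j2w(J,p),f,c)[0]-px)
    for x,(u,v) in ed:
        a,b=proj(j2w([(x,-40,18),(x,240,18)],p),f,c); r.append(a[0]+(b[0]-a[0])*(v-a[1])/(b[1]-a[1])-u)
    return np.array(r)
o=least_squares(res,p0,loss='soft_l1'); p=o.x; print(p0,p); print(res(p).round(1)); np.save('pose1.npy',p)
# jaw travel: plate front face top edge: row at z=96, y
def yfor(u,v,z):
    g=least_squares(lambda q:proj(j2w((q[0],q[1],z),p),f,c)[0]-(u,v),[0,50]); return g.x.round(1)
print('plate front top (z96)',yfor(250+281/4,392/4,96)); print('pad front top z90',yfor(250+281/4,497/4,90))
print('inner edge top',yfor(250+508/5,130+186/5,116),'outer edge top',yfor(250+125/5,130+122/5,116), yfor(250+150/5,130+90/5,116))
E
python3 fit1.py
```

```text
[ 0.60008692 -0.04072623 -0.2172453 ] [ 0.60059796 -0.03991902 -0.22837933]
[-0.4 -0.3  0.8  0.5  0.2  0.2  0.2  0.6  0.2 -0.8 -0.6  0.3 -0.1 -1.5]
plate front top (z96) [-0.4 90.1]
pad front top z90 [-0.1 60.4]
inner edge top [35.8 15.4] outer edge top [-50.7  29.3] [-44.9  36.6]
```

```bash
cat >> fit1.py <<'E'
a=yfor(250+540/5,130+278/5,116);b=yfor(250+97/5,130+157/5,116);print(a,b, yfor(250+508/5,130+186/5,20),yfor(250+152/5,130+90/5,20))
d=a-[60,-58]; print('inner',np.hypot(*d),np.arctan2(d[1],-d[0])); d=b-[-60,-53.5]; print('outer',np.hypot(*d),np.arctan2(d[1],d[0]))
E
python3 fit1.py
```

```text
[ 0.60008692 -0.04072623 -0.2172453 ] [ 0.60059796 -0.03991902 -0.22837933]
[-0.4 -0.3  0.8  0.5  0.2  0.2  0.2  0.6  0.2 -0.8 -0.6  0.3 -0.1 -1.5]
plate front top (z96) [-0.4 90.1]
pad front top z90 [-0.1 60.4]
inner edge top [35.8 15.4] outer edge top [-50.7  29.3] [-44.9  36.6]
[44.  -6.3] [-57.2  21.3] [44.9 -6.2] [-55.2  20.3]
inner 54.119220245676125 1.2706671833666259
outer 74.85238807145701 1.5333806413213458
```

```bash
cat >> h.py <<'E'
P1=lambda: np.load('pose1.npy')
def go(J,v=.15,uf=None,rot=None):
    return move_l(j2w(J,P1())[0],velocity=v,until_force=uf,rot=rot)
def where():
    p=P1(); s=get_state(); d=s['position'][:2]-p[:2]; c,si=np.cos(p[2]),np.sin(p[2])
    F=s['contact_force']; return np.round([1000*(c*d[0]+si*d[1]),1000*(-si*d[0]+c*d[1]),1000*s['position'][2]],1), np.round([c*F[0]+si*F[1],-si*F[0]+c*F[1],F[2]],2), round(s['clock'],2)
E
python3 - <<'E'
from h import *
p=P1(); rot=rotd(p[2])
movep(j2w((93,-5,210),p)[0],rot)
go((93,-5,94),.3); print(where())
h=np.array([60,-58])
def pt(th,d,R_=40): return h+R_*np.array([-np.cos(th),np.sin(th)])+d*np.array([np.sin(th),np.cos(th)])
for th in [1.15,.85,.55,.3]:
    xy=pt(th,16); go((*xy,94),.15); print(th,where())
hit=go((20,-53,94),.08,5); print(hit,where())
save('wrist','w2.png'); save('top','t2.png')
E
```

```text
(array([94.1, -4.5, 96.7]), array([0.  , 1.44, 1.1 ]), 6.42)
1.15 (array([ 60.5, -14.8,  97.4]), array([-0.06,  0.21,  0.84]), 6.81)
0.85 (array([ 46.8, -17.2,  95.1]), array([0.26, 0.14, 0.43]), 7.06)
0.55 (array([ 34.5, -23.5,  94.1]), array([-0.55,  0.72, -0.18]), 7.31)
0.3 (array([ 26.6, -31. ,  93.9]), array([-1.06,  0.49,  0.59]), 7.56)
True (array([ 23. , -43.7,  93.9]), array([0.85, 3.68, 1.65]), 7.83)
```

View pics/w2.png

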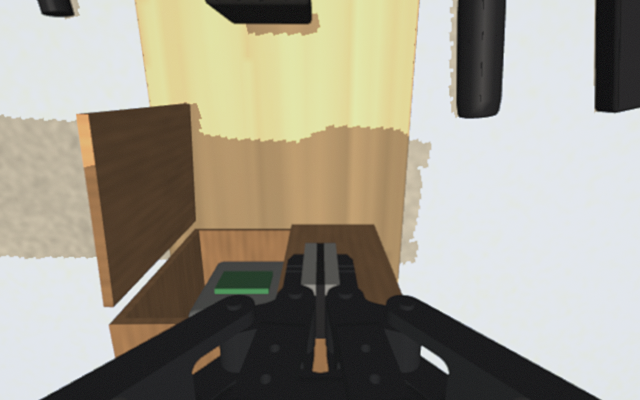

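```bash
python3 - <<'E'
import cv2
a=cv2.imread('pics/t2.png')[110:260,220:420]; cv2.imwrite('pics/t2c.png',cv2.resize(a,(800,600),interpolation=cv2.INTER_CUBIC))
E
```

```text
(no output)
```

View pics/t2c.png

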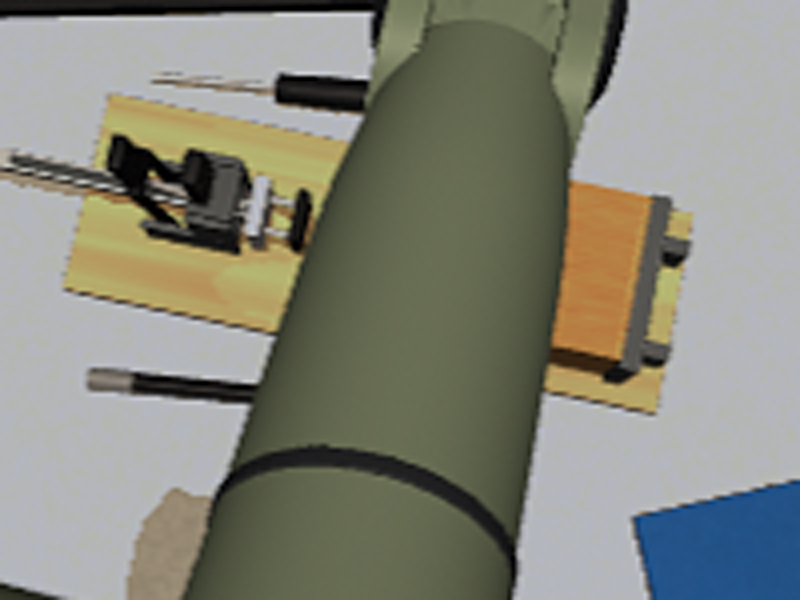

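```bash
python3 - <<'E'
from h import *
p=P1()
hit=go((23,-56,94),.04,8); print(hit,where())
s=get_state(); f=save('wrist','w3.png'); c=c2w_wrist(s,f)
print('shut',proj(j2w([(5,-56,116),(60,-56,116),(5,-60,116),(5,-56,20),(58,-56,20)],p),f,c).round(1).tolist())
t=.15; print('0.15 edge',proj(j2w([(60-55*np.cos(t)+2*np.sin(t),-58+55*np.sin(t)+2*np.cos(t),116)],p),f,c).round(1).tolist())
import cv2; a=f['img'][200:300,240:400,::-1]; cv2.imwrite('pics/w3c.png',cv2.resize(a,(800,500),interpolation=cv2.INTER_CUBIC))
E
```

```text
True (array([ 22.8, -43.5,  93.6]), array([0.61, 1.92, 2.91]), 8.14)
shut [[275.4, 310.5], [411.3, 310.9], [275.7, 319.0], [292.9, 223.7], [372.1, 223.9]]
0.15 edge [[277.1, 292.7]]
```

View pics/w3c.png

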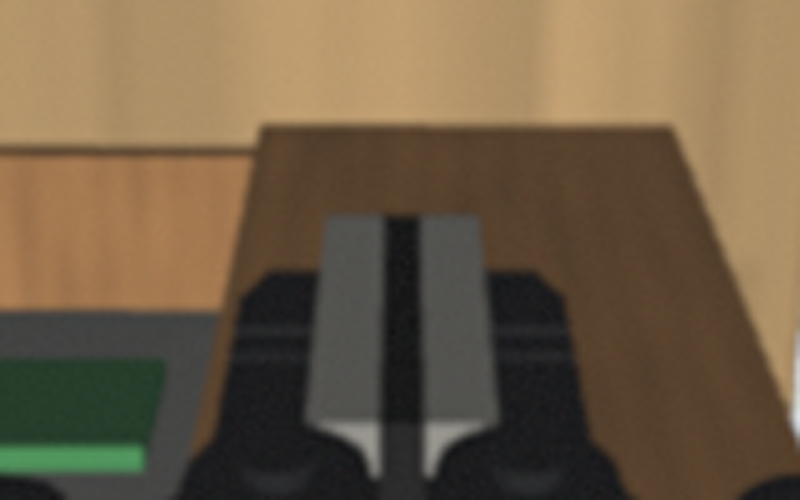

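The short flap's lower edge is level at row 225 (predicted 224 when shut) and its columns match, so it is shut. Next is the long flap.

```bash
python3 - <<'E'
from h import *
p=P1(); rot=rotd(p[2])
go((23,-20,94),.2); go((23,-20,200),.4)
movep(j2w((-105,0,200),p)[0],rot)
go((-105,0,94),.3); print(where())
h=np.array([-60,-53.5])
def pt(th,d,R_=55): return h+R_*np.array([np.cos(th),np.sin(th)])+d*np.array([-np.sin(th),np.cos(th)])
for th in [1.4,1.1,.8,.5,.25]:
    xy=pt(th,16); go((*xy,94),.15); print(th,where())
hit=go((-5,-50,94),.06,5); print(hit,where())
hit=go((-5,-52,94),.04,8); print(hit,where())
s=get_state(); f=save('wrist','w4.png'); c=c2w_wrist(s,f)
print('shut',proj(j2w([(-60,-51.5,20),(15,-51.5,20),(-60,-51.5,116),(15,-51.5,116)],p),f,c).round(1).tolist())
E
```

```text
(array([-104.6,   -0.3,   93.6]), array([ 0.73, -0.19,  0.33]), 9.96)
1.4 (array([-65.2,   3.4,  95.4]), array([-0.82, -0.35,  0.08]), 10.37)
1.1 (array([-49.4,   2.7,  94.5]), array([ 0.34, -0.55,  0.95]), 10.63)
0.8 (array([-33.4,  -3. ,  94.1]), array([-0.46, -0.31, -0.79]), 10.9)
0.5 (array([-19.6, -13.1,  94. ]), array([ 0.23,  0.31, -0.14]), 11.17)
0.25 (array([-10.8, -24.4,  94. ]), array([-0.22,  0.41,  0.43]), 11.42)
True (array([ -8. , -39.2,  93.6]), array([0.46, 3.73, 2.69]), 11.77)
True (array([ -8.1, -39. ,  93.4]), array([0.01, 2.67, 1.72]), 11.98)
shut [[242.2, 223.7], [354.4, 224.0], [190.6, 310.6], [376.3, 311.0]]
```

View pics/w4.png

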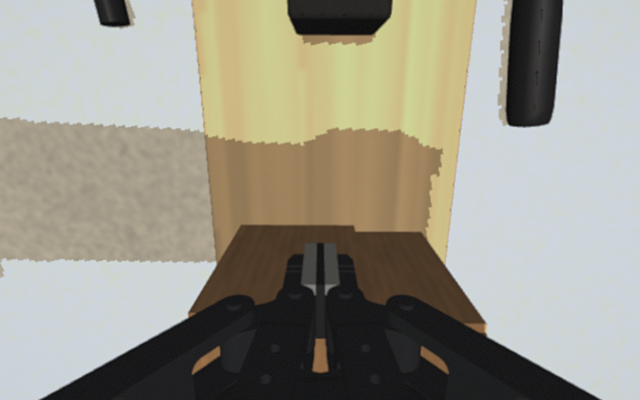

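Both flaps are shut: the long flap's lower edge is at row 226, columns 240–354, as predicted. I'll go to the trigger now with the fingertips leaning in so that only the tip touches it.

```bash
python3 - <<'E'
from h import *
p=P1(); rt=rotd(p[2],.3)
go((-8,-10,94),.2); go((-8,-10,270),.5)
movep(j2w((0,230,270),p)[0],rt)
go((0,230,149),.3); print(where())
hit=go((0,180,149),.05,3); print(hit,where())
w=where()[0]
for k in range(6):
    go((0,w[1]-6*(k+1),149),.08); sleep(.1); print(*where())
np.save('y0.npy',w[1])
E
```

```text
(array([  1. , 228.1, 150.4]), array([0.23, 0.56, 1.07]), 14.34)
True (array([  0. , 198.4, 149.1]), array([0.76, 3.6 , 2.23]), 15.01)
[1.000e-01 1.931e+02 1.491e+02] [1.03 3.98 3.02] 15.36
[1.000e-01 1.869e+02 1.491e+02] [-0.15  4.22  4.14] 15.71
[1.000e-01 1.807e+02 1.491e+02] [-0.17  5.28  4.28] 16.06
[1.000e-01 1.745e+02 1.490e+02] [-0.18  4.68  4.3 ] 16.41
[  0.  168.5 148.8] [-0.07  4.98  2.99] 16.76
[ -0.  163.9 148.6] [0.42 8.59 1.8 ] 17.11
```

```bash
python3 - <<'E'
from h import *
go((0,207,149),.15)
for k in range(3):
    go((0,162.5,149),.12,30); print(*where()); go((0,207,149),.15); 
print(where())
s=get_state(); f=save('wrist','w5.png'); save('top','t5.png'); save('scene','s5.png')
import cv2
for n,(r,c) in dict(t5=((110,260),(220,420)),s5=((140,310),(270,470))).items():
    a=cv2.imread(f'pics/{n}.png')[r[0]:r[1],c[0]:c[1]]; cv2.imwrite(f'pics/{n}c.png',cv2.resize(a,None,fx=3.5,fy=3.5,interpolation=cv2.INTER_CUBIC))
E
```

```text
[-1.000e-01  1.639e+02  1.490e+02] [-0.43  9.1  -2.04] 18.07
[  0.2 163.8 149.2] [ 0.12  9.38 -0.61] 19.04
[  0.2 163.9 149.2] [-0.27  8.86 -1.33] 20.01
(array([  0. , 205.6, 148.9]), array([-0.17,  0.06,  0.47]), 20.46)
```

View pics/t5c.png

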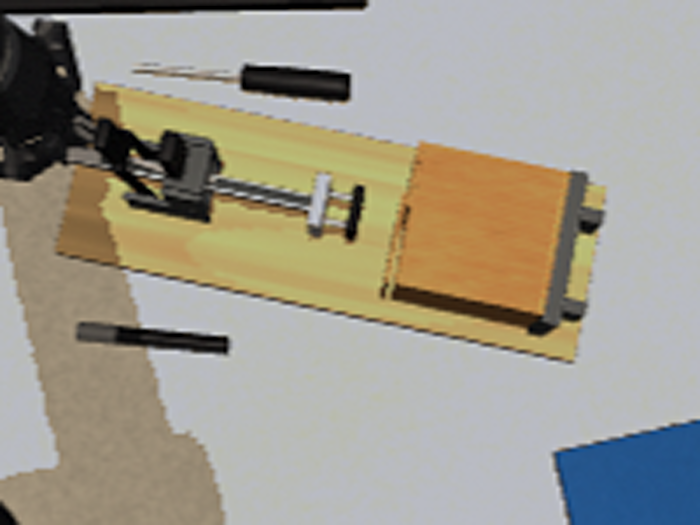

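View pics/s5c.png

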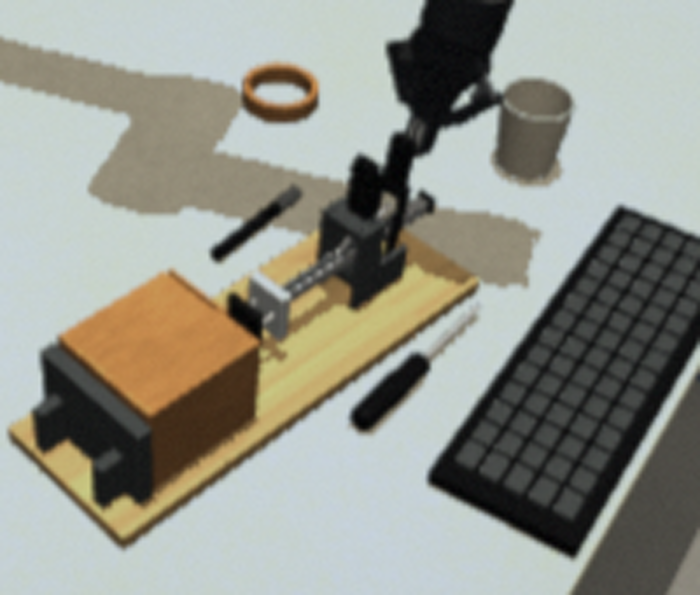

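```bash
cat > look.py <<'E'
from h import *
import sys,pickle
from scipy.optimize import least_squares
p=P1()
go((0,210,260),.4)
movep(j2w((0,-65,215),p)[0],rotd(p[2]))
sleep(.15)
s=get_state(); f=save('wrist',sys.argv[1]+'.png'); pickle.dump((s,f),open(sys.argv[1]+'.pkl','wb'))
c=c2w_wrist(s,f); print(where())
cv2.imwrite('pics/'+sys.argv[1]+'c.png',cv2.resize(f['img'][0:220,180:460,::-1],None,fx=2.7,fy=2.7,interpolation=cv2.INTER_CUBIC))
print(proj(j2w([(0,-40,90),(0,-10,96),(-60,-60,118),(60,-60,118),(-60,-51.5,116),(15,-51.5,116),(23,-10,96),(23,2,96)],p),f,c).round(1).tolist())
E
python3 - <<'E'
from h import *
go((0,162.5,149),.12,30); print(*where()); go((0,207,149),.15)
E
python3 look.py w6
```

```text
[  0.2 163.9 149.2] [ 0.19  7.07 -1.06] 21.12
(array([  0.3, -63.5, 214.9]), array([ 0.56, -1.04,  0.22]), 23.3)
[[319.2, 155.2], [319.2, 116.5], [235.6, 190.0], [402.6, 190.1], [235.4, 177.8], [340.0, 177.9], [350.4, 116.5], [350.9, 99.5]]
```

View pics/w6c.png

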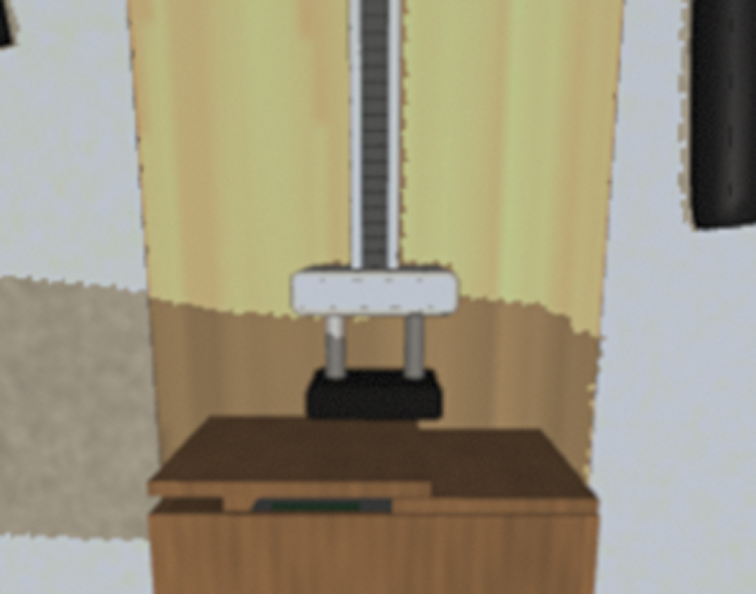

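The plate front is at row 116.3 and the pad front at row 154.8, against 116.5 and 155.2 predicted for 100 mm of travel. One more full squeeze should reach 120 mm, about 8.5 mm of pad press and below the crush limit. I'll squeeze in steps and watch the force.

```bash
python3 - <<'E'
from h import *
p=P1(); rt=rotd(p[2],.3)
go((0,-65,270),.4)
movep(j2w((0,225,270),p)[0],rt)
go((0,215,149),.3); sleep(.1); print(*where())
for y in [204,192.4,186.4,180.4,174.4,168.4,165.5,163.5]:
    go((0,y,149),.08); sleep(.1); print(*where())
save('top','t7.png'); save('scene','s7.png')
import cv2
for n,(r,c) in dict(t7=((130,230),(260,360)),s7=((190,270),(300,400))).items():
    a=cv2.imread(f'pics/{n}.png')[r[0]:r[1],c[0]:c[1]]; cv2.imwrite(f'pics/{n}c.png',cv2.resize(a,None,fx=6,fy=6,interpolation=cv2.INTER_CUBIC))
E
```

```text
[  2.  215.  152.1] [0.2  0.5  1.36] 25.38
[  0.3 204.3 149.9] [-0.38  0.18  0.14] 25.76
[1.000e-01 1.931e+02 1.493e+02] [0.15 4.03 2.32] 26.15
[1.000e-01 1.869e+02 1.493e+02] [-0.37  5.28  3.34] 26.5
[1.000e-01 1.806e+02 1.491e+02] [-0.66  4.95  4.26] 26.85
[  0.2 174.7 149. ] [-0.32  5.77  4.46] 27.2
[  0.2 168.9 148.9] [0.91 6.18 3.09] 27.55
[  0.2 166.8 148.8] [0.3  8.13 3.5 ] 27.9
[1.000e-01 1.652e+02 1.487e+02] [0.5  8.42 3.07] 28.25
```

View pics/t7c.png

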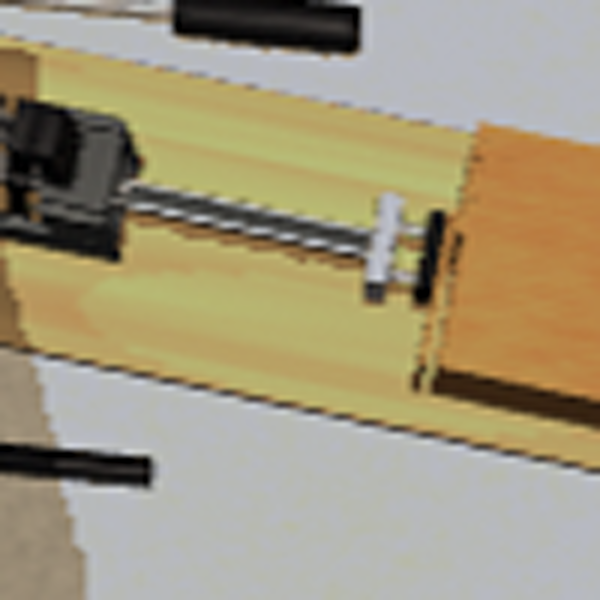

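View pics/s7c.png

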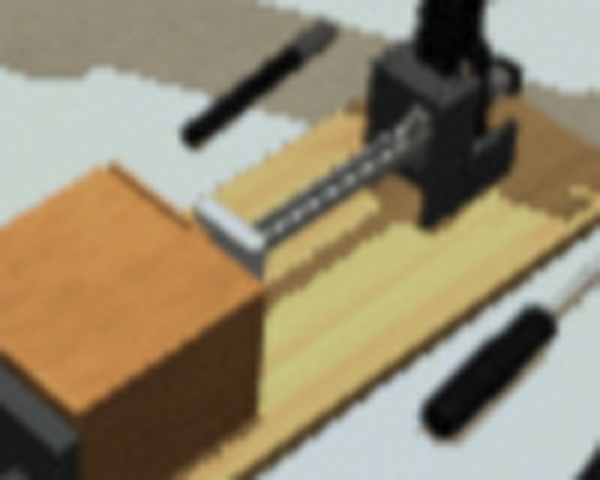

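```bash
python3 - <<'E'
from h import *
p=P1(); f=grab_frame('top')
for n,J in {'plate back top c':(0,-30+12,96),'plate front top c T=120':(0,-30,96),'pad back press8.5':(0,-41.5,90),'pad front':(0,-51.5,90),'flap outer top':(0,-51.5,116),'carton edge':(0,-60,118),'plate back 110':(0,-8,96),'frame front':(0,109,116)}.items():
    u=proj(j2w(J,p),f)[0]; print(n,u.round(1),((u-[260,130])*6).round(0))
print(where())
E
```

```text
plate back top c [322.3 168.1] [374. 229.]
plate front top c T=120 [326.4 169. ] [398. 234.]
pad back press8.5 [330.2 170.2] [421. 241.]
pad front [333.5 170.9] [441. 245.]
flap outer top [334.  169.2] [444. 235.]
carton edge [336.9 169.6] [462. 238.]
plate back 110 [319.  167.4] [354. 225.]
frame front [279.1 157.7] [115. 166.]
(array([1.000e-01, 1.652e+02, 1.487e+02]), array([-0.52,  8.34,  2.51]), 28.4)
```

The top view shows about 23 crop pixels (about 11 mm) between plate and pad, so the press is roughly 8–9 mm. That picture is coarse, so I'll finish the stroke, release onto the ratchet, measure from close up, then make the final holding squeeze.

```bash
python3 - <<'E'
from h import *
go((0,162,149),.08,20); sleep(.1); print(*where())
go((0,207,149),.12); print(*where())
E
python3 look.py w8
```

```text
[1.000e-01 1.640e+02 1.486e+02] [0.59 9.47 1.45] 28.75
[ -0.4 205.9 148.2] [-0.21 -0.19  0.93] 29.27
(array([  0.3, -63.5, 214.9]), array([-0.78,  0.24,  0.16]), 31.0)
[[319.2, 155.3], [319.2, 116.5], [235.6, 190.0], [402.6, 190.1], [235.4, 177.8], [340.0, 177.9], [350.4, 116.5], [350.9, 99.6]]
```

View pics/w8c.png

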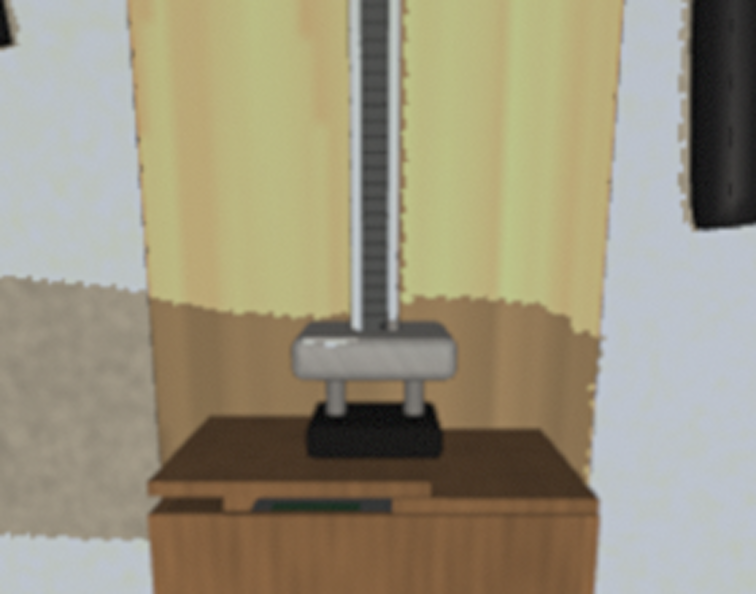

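```bash
python3 - <<'E'
from h import *
import pickle
p=P1(); s,f=pickle.load(open('w8.pkl','rb')); c=c2w_wrist(s,f)
for y in (-22,-24,-26,-28,-30): print('plate',y,proj(j2w((0,y,96),p),f,c)[0].round(1))
for y in (-46,-48,-50,-51.5): print('pad',y,proj(j2w((0,y,90),p),f,c)[0].round(1))
E
```

```text
plate -22 [319.2 132.9]
plate -24 [319.2 135.6]
plate -26 [319.2 138.3]
plate -28 [319.2 141. ]
plate -30 [319.2 143.6]
pad -46 [319.2 162.8]
pad -48 [319.2 165.3]
pad -50 [319.2 167.8]
pad -51.5 [319.2 169.7]
```

Close up, the plate front is at row 140.4 (travel about 117.5 mm) and the pad touches the flaps at row 169. That gives about 6.3 mm of press when released. A partial squeeze of about 11 mm at the grip adds 2–6 mm depending on pawl slack, so 8–12 mm in total.

```bash
python3 - <<'E'
from h import *
p=P1(); rt=rotd(p[2],.3)
go((0,-65,270),.4)
movep(j2w((0,225,270),p)[0],rt)
go((0,215,149),.3); sleep(.1); print(*where())
for y in [203,197,194,191,188.6]:
    go((0,y,149),.06); sleep(.15); print(*where())
save('top','t9.png'); save('scene','s9.png')
import cv2
for n,(r,c) in dict(t9=((130,230),(260,360)),s9=((190,270),(300,400))).items():
    a=cv2.imread(f'pics/{n}.png')[r[0]:r[1],c[0]:c[1]]; cv2.imwrite(f'pics/{n}c.png',cv2.resize(a,None,fx=6,fy=6,interpolation=cv2.INTER_CUBIC))
E
```

```text
[  2.  215.  152.1] [-0.14 -0.41  0.02] 33.08
[ -0.  203.  149.1] [-0.35  0.68  0.73] 33.58
[ -0.2 198.7 149. ] [-0.92  4.88  0.74] 33.98
[-1.000e-01  1.962e+02  1.494e+02] [-1.27  5.76  2.12] 34.38
[-1.000e-01  1.935e+02  1.496e+02] [-2.04  7.18  4.02] 34.77
[  0.2 188.9 149.2] [-0.11  3.26  2.8 ] 35.17
```

View pics/t9c.png

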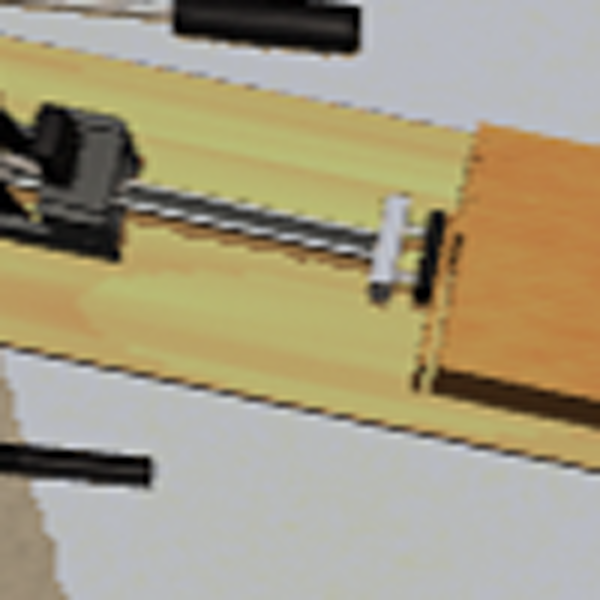

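View pics/s9c.png

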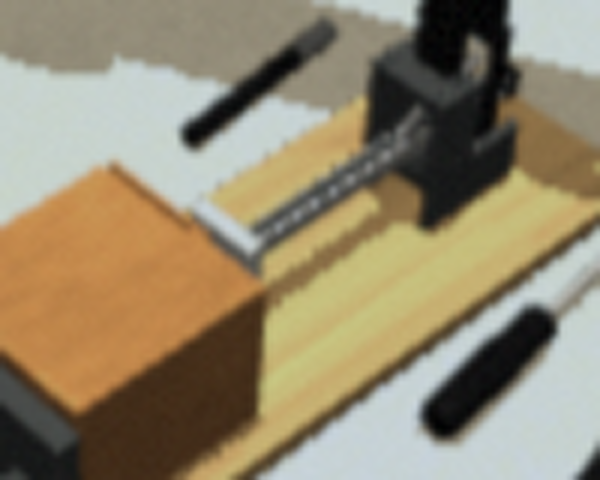

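```bash
python3 - <<'E'
from h import *
for i in range(4): sleep(.15); print(*where())
t5,t7,t9=[cv2.imread(f'pics/t{i}.png').astype(float).sum(2) for i in (5,7,9)]
for r in (166,168,172,174,176): print(r,[a[r,318:340].astype(int).tolist() for a in (t7,t9)])
E
```

```text
[  0.2 188.8 149.1] [0.65 4.28 3.74] 35.42
[  0.2 188.7 149.1] [-0.79  4.38  4.57] 35.58
[1.000e-01 1.887e+02 1.491e+02] [-0.07  4.65  4.16] 35.73
[1.000e-01 1.886e+02 1.491e+02] [0.37 3.96 3.68] 35.88
166 [[488, 482, 483, 486, 490, 536, 567, 571, 412, 383, 478, 482, 418, 234, 50, 48, 223, 302, 365, 396, 385, 379], [492, 484, 484, 487, 488, 473, 524, 571, 574, 435, 403, 486, 420, 237, 56, 51, 225, 302, 368, 399, 389, 384]]
168 [[307, 423, 461, 411, 404, 510, 569, 551, 470, 468, 535, 568, 412, 127, 63, 58, 324, 319, 328, 390, 392, 384], [299, 430, 478, 512, 449, 499, 573, 570, 549, 516, 537, 570, 415, 131, 69, 62, 326, 363, 357, 393, 390, 387]]
172 [[121, 255, 388, 516, 569, 569, 569, 462, 436, 496, 505, 446, 263, 62, 52, 240, 322, 218, 278, 384, 396, 394], [120, 259, 400, 427, 513, 576, 573, 564, 430, 422, 514, 450, 264, 59, 55, 241, 326, 218, 278, 386, 401, 398]]
174 [[321, 317, 302, 479, 576, 570, 451, 335, 425, 475, 487, 346, 78, 60, 104, 323, 297, 260, 360, 393, 396, 399], [321, 326, 311, 303, 483, 576, 577, 459, 423, 479, 489, 345, 78, 64, 105, 326, 301, 259, 362, 393, 397, 402]]
176 [[460, 465, 413, 489, 570, 576, 398, 310, 462, 522, 474, 282, 58, 55, 235, 354, 384, 368, 377, 397, 396, 397], [463, 463, 471, 515, 559, 577, 578, 443, 426, 527, 477, 283, 52, 63, 236, 356, 386, 369, 382, 400, 398, 400]]
```

Compared with the full-squeeze picture, the plate has moved about 0.9 px (about 2.6 mm) further forward and the pad hasn't moved. So travel is about 122 mm and press about 10 mm. The trigger is steady under about 4.3 N, so I'm handing in.

```bash
python3 -c "
from h import *
print(where()); sign_off()"
```

```text
(array([1.000e-01, 1.886e+02, 1.491e+02]), array([0.37, 3.96, 3.68]), 35.88)
the job is handed in; nothing more can be done
```

The job is done and handed in at 35.9 s of the 72 s; no verdict is reported. I shut the short flap, then the long one over it. I then pumped the trigger with the closed fingertips: six full squeezes, then a partial squeeze held at hand-in.

- **Flaps:** both showed shut in the wrist pictures, with their edges within about 2 px of the predicted shut positions. They looked unchanged in every later picture.
- **Pad press:** the last close-up was taken with the trigger released and showed about 6.3 mm of press. In the final hold, the top camera put the jaw plate about 2.6 mm ahead of the sixth squeeze, at an estimated 10 mm of the pad's 20 mm. That figure comes from a coarse picture, so take it as good to about 2 mm.
- **Trigger hold:** the fingers push with a steady 4 N or so, about 11 mm into the squeeze (roughly 0.09 rad).
- **Unexplained reading:** the push force rose to 7 N partway through the last squeeze, then fell to about 4 N. I took this as the ratchet moving to the next tooth; the jaw stayed forward afterwards.
- **Rest of the bench:** I never moved the fingers to the jaw or its rod. The bystanders showed no movement in the pictures, but I did not measure them one by one.

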